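# Point out the bottle left open and press its cap home

### The arm

A 6-joint arm with a two-finger parallel gripper is mounted at the origin on a cart in front of the work surface, level with it; the furniture and walls round the work are solid. World frame = base frame: x ahead of the robot, y to its left, z up, the work surface at z = 0. Lengths are in m, angles in rad, forces in N, time in s.
With the tool pointing down it reaches from about 0.25 to 0.775 m from the base axis. Payload 4 kg.
Tool frame: the origin (TCP) lies on the centre line of the jaws, within the pads' length; the fingertips stand 22 mm ahead of it and the grasp point (between the pads) lies 3 mm ahead of it; z points along the fingers, y is the line along which they close (so a half turn about z gives the same grasp; the last joint's range is limited). The gripper opens to 85 mm and grips with 20 to 120 N. Pads are 22 mm wide; open, the fingers measure 114 mm over their backs; the gripper's body (76 mm by 85 mm) begins 54 mm behind the grasp point. The pads swing forward as they close: fully open they stand 13 mm farther back than shut.
Start: joints at [1.194, 0.087, 1.371, -0, 1.684, -0.103], TCP at [0.149, 0.53, 0.253] pointing down, gripper open.
Joint ranges: [-3.1, 3.1], [-0.76, 2.03], [0.27, 2.55], [-1.08, 4.22], [0.17, 2.65], [-2.57, 2.57]. Speed limits (rad/s): [2.79, 2.79, 3.14, 3.14, 3.14, 3.14].

### API

Orientations are given as a rotation vector (axis times angle).
In Python, from cell import manip gives the robot as it stands. Calls block until the motion is done:
- manip.move_pose(position, orientation): joint-space move of the TCP to a pose.
- manip.movel(position, attitude=None, velocity=0.15, f_stop=None): straight line of the TCP; attitude=None keeps the orientation; velocity is the mean speed in m/s. With f_stop (N) it stops when the force on the tool has changed by that much, and returns True; else False.
- manip.goto_joints(angles): joint-space move.
- manip.move_gripper(opening, grasp_force=None): finger opening in m; grasp_force is the grip in N (None keeps the last); returns when the fingers have stopped.
- manip.pause(seconds).
- manip.inverse_kinematics(position, orientation): joint angles nearest the present ones, or None.
- manip.read_state(): the state.
- manip.read_camera(name): name is "scene" or "side" or "wrist"; returns (picture, depth): 384x512x3 uint8, blue, green, red; 384x512 float32, m along the optical axis (not along the pixel's ray), 0 where there is no reading.
- manip.camera_info(name): a dict with "mtx" (3x3 intrinsics, pixels), "dist" ([k1, k2, p1, p2, k3] as OpenCV has them; the pictures are not rectified), "cam_to_world" (4x4, takes a point from camera to world coordinates). Camera axes: x right, y up, looking along -z (the intrinsics and any distortion apply to the point x, -y, -z); pixel columns grow to the right and rows downward; lengths in m; the calibration is good to about 2 mm. A picture is of the moment at which its call begins: read the wrist's pose just before it. camera_info takes no time and is no camera call; for the wrist camera it gives the pose at the moment of the call.
A pose or a line that the arm cannot do raises manip.PlanningError and nothing moves.
- manip.close_job(): hands the job in; it is judged then, once.
The state is a dict: "t": time; "q": joint angles; "qvel": joint speeds; "tau": joint torques, N m; "tool_pos": TCP position; "tool_rot": TCP orientation; "wrist_force": force on the tool from outside, world axes, zero at the start; "wrist_torque": the same for the moment, N m; "finger_gap": finger opening in m; "gripper_force": force on a finger pad.
Only numpy, scipy, OpenCV 4.12 (cv2) and the standard library are available. Lean on these libraries where they do the work, as an engineer would, in place of code of your own. Each camera call takes 0.05 s, during which the arm holds its last target. There are 200 camera calls.

### The job

Three like amber bottles stand on the watchmaker's bench and one was not closed: its pale cap stands proud, so that bottle is the tallest. Point it out to the apprentice by bringing the fingertips to a couple of centimetres above the middle of its cap and staying there for three seconds without touching it; then press the cap gently down until it is fully home and draw back. Grasp and lift nothing, leave the bottle standing where it is, and neither point at nor touch anything else.

Things in the scene. Friction and masses are not known exactly. Their poses are not given: they have to be found in the camera images.
- proud_bottle: the bottle that was not closed: round amber bottle, 42 mm across, standing loose on the bench, light (about 65 g). Origin at the centre of its underside, z up. Its pale ribbed press cap, 42 mm across, stands proud on its white inner plug, so it is 79 to 85 mm tall at first and 69 mm with the cap home
- proud_top (a point): the middle of the upper face of the proud cap; it goes down with the cap; z up
- proud_bottle_cap (a joint): how far the proud cap stands above its home, in m: 0.010 to 0.016 at first, 0 fully home. It slides straight down along the bottle's axis against a steady friction of about 1.5 N, stays where it is left, and stops hard at 0, so press slowly: 10 to 20 mm/s with a force stop of 6 N is gentle enough
- shut_bottle_a: a like bottle, properly closed, 69 mm tall, loose. Origin at the centre of its underside, z up
- shut_bottle_b: the other closed bottle, the same as shut_bottle_a
- shut_a_top (a point): the middle of the upper face of shut_bottle_a's cap; z up
- shut_b_top (a point): the middle of the upper face of shut_bottle_b's cap; z up
- vial: bystander: small brown vial with a black screw cap, 31 mm across, 54 mm tall, loose; origin at the centre of its underside
- tin: bystander: low round open metal tin of screws, 56 mm across, 15 mm tall, loose; origin at the centre of its underside
Mind the look-alikes: they are no part of the job. Leave any green or turquoise look-alike of the proud_bottle alone.

How it is judged:
By the outcome, as a careful person would: the job done as asked, in the order asked, and still so for the second after the job is handed in, with the robot touching nothing.
It also fails if it takes over 35 s, if anything falls off the work surface, if the arm or the gripper's body presses on something with over 40 N, if the wrist force passes 120 N, or if a joint passes its speed limit or range.

## Working session

There is one attempt and no reset: what is moved stays moved. The work goes in short steps, each a Python script; the robot and the scene stay as the last script left them, time stands still between calls to the robot, and variables do not carry over. Pictures are saved under pics/ and viewed, at most 10 in all, crops included, and the job is handed in when it is done.

```bash
mkdir -p pics
cat > h.py <<'E'
import numpy as np, cv2
from cell import manip
def cloud(name):
    ci=manip.camera_info(name); img,d=manip.read_camera(name)
    h,w=d.shape; u,v=np.meshgrid(np.arange(w),np.arange(h))
    p=cv2.undistortPoints(np.stack([u,v],-1).reshape(-1,1,2).astype(np.float64),np.array(ci["mtx"],float),np.array(ci["dist"],float)).reshape(h,w,2)
    P=np.stack([p[...,0]*d,-p[...,1]*d,-d,np.ones_like(d)],-1)@np.array(ci["cam_to_world"]).T
    P=P[...,:3]; P[d==0]=np.nan
    return img,P
E
python3 - <<'E'
from h import *
ims=[]
for n in("scene","side"):
    i,P=cloud(n); np.save(n+".npy",P); cv2.imwrite(n+"_raw.png",i); ims.append(i)
    cv2.imwrite(f"pics/{n}1.png",cv2.resize(i,(768,576)))
s=manip.read_state(); print(s["t"],s["tool_pos"],s["tool_rot"])
E
```

```text
0.1 [0.14856709 0.52912611 0.25222281] [-0.4286364  -3.11172556  0.00314292]
```

View pics/scene1.png

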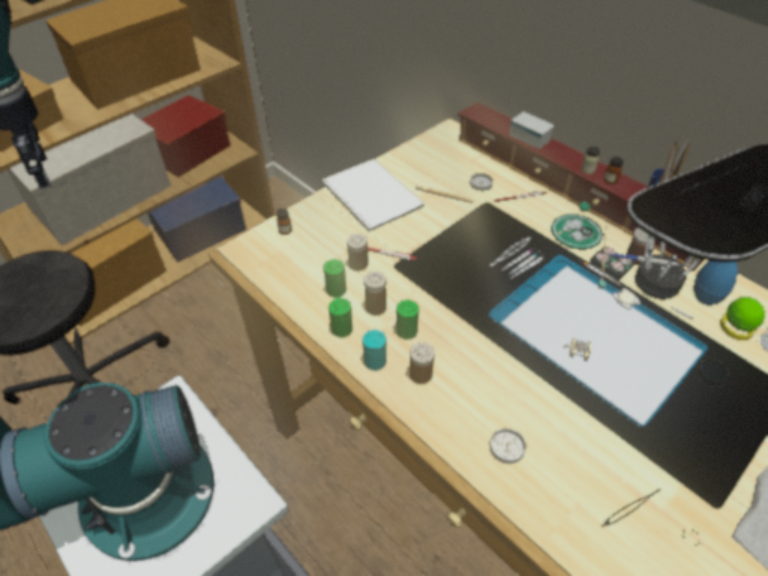

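View pics/side1.png

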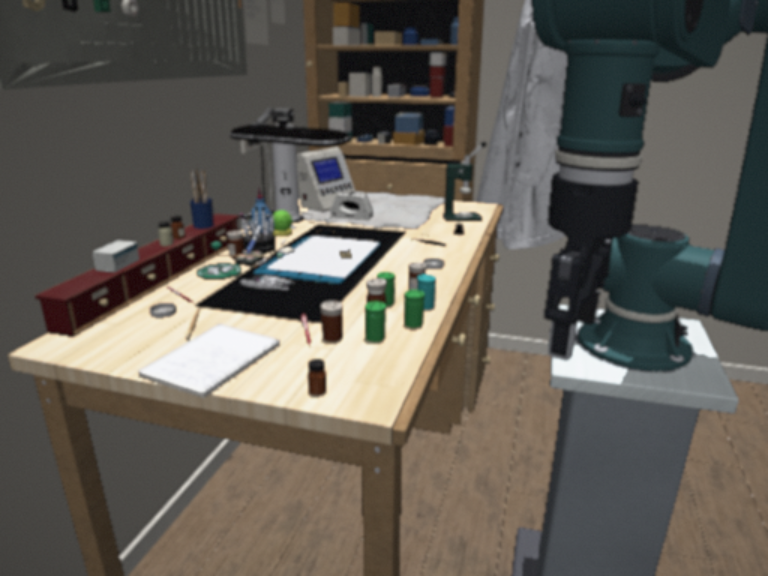

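Scene picture (768x576): amber bottles with pale caps at (357,250), (375,290) and (421,361). Look-alikes are the green ones at (335,278), (340,317) and (407,319), and the turquoise one at (374,349). The vial is at (284,220) and the tin at (507,446). Next I measure the heights.

Run:
```python
from h import *
P=np.load("scene.npy"); i=cv2.imread("scene_raw.png")
for n,(u,v) in dict(A1=(357,242),A2=(375,281),A3=(421,353),G1=(335,266),G2=(340,304),G3=(407,306),T=(374,338)).items():
    u=int(u/1.5);v=int(v/1.5)
    Q=P[v-14:v+22,u-12:u+13].reshape(-1,3); c=P[v,u]
    Q=Q[np.linalg.norm(Q[:,:2]-c[:2],axis=1)<.035]
    zt=np.nanpercentile(Q[:,2],97); T=Q[Q[:,2]>zt-.006]
    print(n,c.round(4),"ztop",zt.round(4),T[:,:2].mean(0).round(4),((T.min(0)+T.max(0))/2).round(4),np.ptp(T,axis=0).round(3),len(T))
cv2.imwrite("pics/crop.png",cv2.resize(i[145:265,200:310],None,fx=5,fy=5,interpolation=2)[:600])
```

```text
A1 [0.5542 0.1339 0.068 ] ztop 0.0677 [0.556  0.1381] [0.5565 0.1395 0.0657] [0.041 0.042 0.008] 114
A2 [0.5015 0.0246 0.0804] ztop 0.0813 [0.5031 0.0277] [0.503  0.0288 0.0797] [0.038 0.039 0.008] 137
A3 [ 0.4534 -0.136   0.0676] ztop 0.0681 [ 0.456  -0.1376] [ 0.4563 -0.1371  0.0664] [0.041 0.039 0.008] 182
G1 [0.482  0.1166 0.065 ] ztop 0.0676 [0.4772 0.1145] [0.4777 0.116  0.0664] [0.04  0.041 0.009] 131
G2 [0.4258 0.0367 0.0692] ztop 0.0681 [0.4219 0.0326] [0.4231 0.0333 0.066 ] [0.04  0.041 0.007] 148
G3 [ 0.5099 -0.0478  0.0644] ztop 0.0681 [ 0.5052 -0.0528] [ 0.5065 -0.0525  0.0664] [0.04  0.04  0.009] 151
T [ 0.419  -0.0606  0.0676] ztop 0.0682 [ 0.4175 -0.0627] [ 0.4182 -0.0617  0.0657] [0.04  0.04  0.007] 172
```

View pics/crop.png

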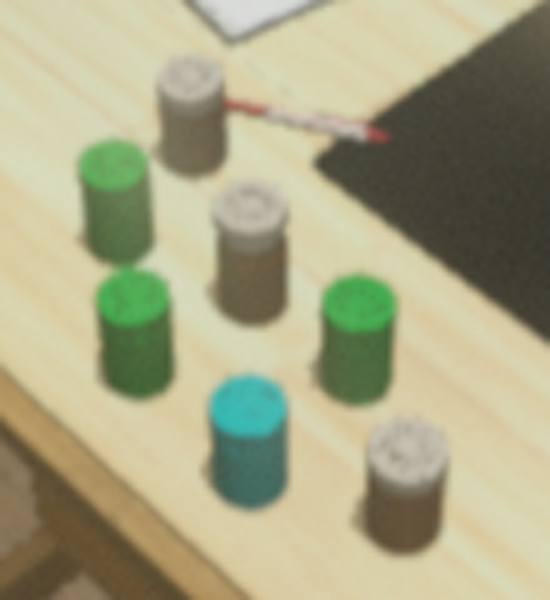

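The tallest is A2, the middle amber bottle at (375,290): its top is at z≈0.081 and the other two are at 0.068. The crop confirms the cap stands proud with a wide pale band. I'll go above it with the jaws shut and check from near.

Run:
```python
from h import *
manip.move_gripper(0.0)
rot=np.array([0.4286,3.1117,0]); rot*=np.pi/np.linalg.norm(rot)
manip.move_pose([0.503,0.0285,0.20],rot)
s=manip.read_state(); print(s["t"],s["tool_pos"],s["tool_rot"],s["finger_gap"])
i,P=cloud("wrist"); cv2.imwrite("pics/w.png",i); np.save("w.npy",P)
m=(np.linalg.norm(P[...,:2]-[.503,.0285],axis=-1)<.04)&(P[...,2]>.073)&(P[...,2]<.095)
T=P[m]; print(len(T), T.mean(0),(T.min(0)+T.max(0))/2,np.ptp(T,axis=0),np.nanmedian(T[:,2]))
for n in("scene","side"):
    i,P=cloud(n); cv2.imwrite(f"pics/{n}2.png",i); np.save(n+"2.npy",P)
    m=(np.linalg.norm(P[...,:2]-[.503,.0285],axis=-1)<.03)&(P[...,2]>.1)&(P[...,2]<.25)
    T=P[m]; print(n,len(T),np.sort(T[:,2])[:12].round(4),T[T[:,2]<T[:,2].min()+.01].mean(0))
```

```text
3.0667 [0.50301128 0.02929955 0.20014312] [4.26684408e-01 3.11229296e+00 5.98113146e-04] -4.401858281325857e-05
1672 [0.50506764 0.03079005 0.08070701] [0.5063695  0.0305727  0.07821026] [0.0409249  0.04091093 0.01012063] 0.08091140558682129
scene 183 [0.1754 0.1758 0.1791 0.18   0.1812 0.1817 0.1823 0.1829 0.1833 0.1844
 0.1847 0.1849] [0.49459589 0.02475346 0.18132192]
side 227 [0.1784 0.179  0.1792 0.1795 0.1803 0.1812 0.1815 0.1819 0.1822 0.1823
 0.1826 0.1828] [0.49951948 0.03509335 0.18356068]
```

View pics/w.png

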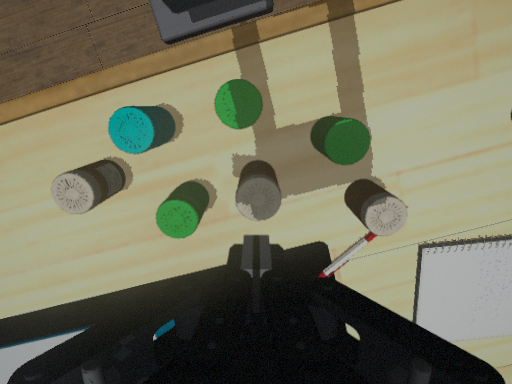

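View pics/side2.png

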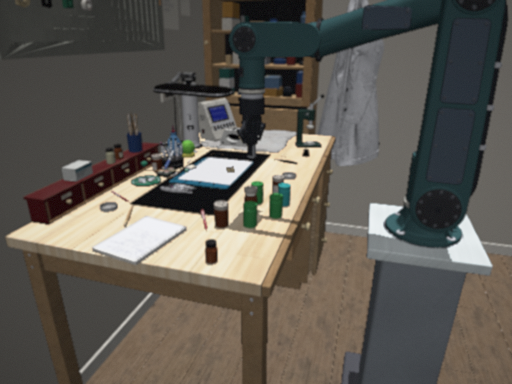

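The wrist view shows the proud cap at (258,198) and the shut fingertips at (256,236). Depth puts the tips at z≈0.178, which agrees with the 22 mm given. The cap middle comes to about (0.5045, 0.0297), z 0.081. I'll hover 22 mm above it, then press.

Run:
```python
from h import *
x,y=.5045,.0295
manip.movel([x,y,.125],velocity=.06)
s=manip.read_state(); print(s["t"],s["tool_pos"])
manip.pause(3.6)
s=manip.read_state(); print(s["t"],s["tool_pos"],s["wrist_force"])
hit=manip.movel([x,y,.086],velocity=.012,f_stop=6)
s=manip.read_state(); print(hit,s["t"],s["tool_pos"],s["wrist_force"])
manip.movel([x,y,.20],velocity=.08)
i,P=cloud("wrist"); cv2.imwrite("pics/w3.png",i)
m=(np.linalg.norm(P[...,:2]-[.505,.0295],axis=-1)<.035)&(P[...,2]>.06)&(P[...,2]<.095)
T=P[m]; print(len(T),(T.min(0)+T.max(0))/2,np.ptp(T,axis=0),np.nanpercentile(T[:,2],[50,90]))
print(manip.read_state()["t"])
```

```text
4.6167 [0.50485199 0.02948088 0.12555566]
8.2167 [0.50449426 0.02950595 0.12500034] [-0.18946719 -0.09319464  0.4203905 ]
True 10.6917 [0.50455586 0.02948851 0.09106565] [-6.35820833e-01 -1.11688349e-03  4.35592506e+00]
1517 [0.50636996 0.03054237 0.06488812] [0.04098692 0.04077216 0.00962192] [0.06725017 0.06817825]
12.2583
```

View pics/w3.png

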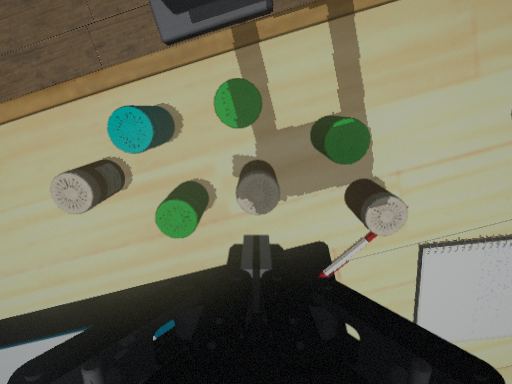

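The wrist view shows the cap at (258,195), standing in the same place, with its top now at the height of the closed bottles. The press stopped on force with the tips at z = 0.0691, which is the home height of 0.069. The arm is clear.

```bash
python3 -c "
from cell import manip
manip.pause(0.3); print(manip.close_job())"
```

```text
the job is handed in; nothing more can be done
None
```

I held the fingertips about 22 mm above the proud cap of the middle amber bottle for 3.6 s, then pressed the cap fully home (tips stopped at z = 0.0691 against 0.069). The bottle did not shift measurably, and I drew back clear and handed the job in at about 12.6 s.

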